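Park the sockets by size

TASK

Put the four steel wrench sockets away: stand each one upright, mouth up, down in the well of the wooden parking block made for its size, the smallest socket in the block with the smallest well and so on up to the largest, in any order. Leave the bolt and the grease tin standing where they are.

Things in the scene. Friction and masses are not known exactly. Their poses are not given: they have to be found in the camera images.
- socket_s: the smallest of four loose steel sockets of a wrench set: a plain upright round cylinder with a hexagonal mouth in its top, 26 mm in diameter, 50 mm tall, standing on the bench. Origin: centre of its underside; z up along its axis.
- socket_m: the second smallest of four loose steel sockets of a wrench set: a plain upright round cylinder with a hexagonal mouth in its top, 36 mm in diameter, 58 mm tall, standing on the bench. Origin: centre of its underside; z up along its axis.
- socket_l: the second largest of four loose steel sockets of a wrench set: a plain upright round cylinder with a hexagonal mouth in its top, 46 mm in diameter, 66 mm tall, standing on the bench. Origin: centre of its underside; z up along its axis.
- socket_xl: the largest of four loose steel sockets of a wrench set: a plain upright round cylinder with a hexagonal mouth in its top, 56 mm in diameter, 74 mm tall, standing on the bench. Origin: centre of its underside; z up along its axis.
- block_s: the smallest of four square wooden parking blocks, screwed to the bench: 68 x 68 mm, 18 mm high, with one round flat-bottomed well in the middle of its top, 44 mm in diameter and 12 mm deep (so the well's floor is 6 mm above the bench); it is the block for the smallest socket (26 mm), which stands in it with 9 mm to spare all round. Origin: centre of the block's underside; the well's centre is straight above it; z up.
- block_m: the second smallest of four square wooden parking blocks, screwed to the bench: 78 x 78 mm, 18 mm high, with one round flat-bottomed well in the middle of its top, 54 mm in diameter and 12 mm deep (so the well's floor is 6 mm above the bench); it is the block for the second smallest socket (36 mm), which stands in it with 9 mm to spare all round. Origin: centre of the block's underside; the well's centre is straight above it; z up.
- block_l: the second largest of four square wooden parking blocks, screwed to the bench: 88 x 88 mm, 18 mm high, with one round flat-bottomed well in the middle of its top, 64 mm in diameter and 12 mm deep (so the well's floor is 6 mm above the bench); it is the block for the second largest socket (46 mm), which stands in it with 9 mm to spare all round. Origin: centre of the block's underside; the well's centre is straight above it; z up.
- block_xl: the largest of four square wooden parking blocks, screwed to the bench: 98 x 98 mm, 18 mm high, with one round flat-bottomed well in the middle of its top, 74 mm in diameter and 12 mm deep (so the well's floor is 6 mm above the bench); it is the block for the largest socket (56 mm), which stands in it with 9 mm to spare all round. Origin: centre of the block's underside; the well's centre is straight above it; z up.
- bolt: bystander: a loose steel bolt standing on its hexagonal head (36 mm across the flats, 15 mm high), its threaded shank 25 mm thick pointing up, 70 mm tall in all; it has no mouth. Origin: centre of its underside; z up.
- tin: bystander: a small closed grease tin, loose, upright, 53 mm in diameter at its dark lid, 60 mm tall, with a brown paper band. Origin: centre of its underside; z up.
Not all that is in view belongs to the job. Leave any yellow look-alike of the socket_xl alone.

How it is judged:
At the end, for the whole second after the job is handed in: Each socket stands upright (within 0.1 rad) on the floor of the well of its own block (underside less than 9 mm above the bench level under the block, within 12 mm of the well's centre), released and at rest; the bolt and the tin stand upright within 20 mm of where they were (horizontal distance between socket_s and block_s below 0.012 m and z of socket_s in the frame of block_s below 0.009 m and angle between each of socket_s, socket_m, socket_l, socket_xl, bolt, tin's own z axis and vertical below 0.1 rad and linear speed of each of socket_s, socket_m, socket_l, socket_xl below 0.02 m/s and angular speed of each of socket_s, socket_m, socket_l, socket_xl below 0.3 rad/s and horizontal distance between socket_m and block_m below 0.012 m and z of socket_m in the frame of block_m below 0.009 m and horizontal distance between socket_l and block_l below 0.012 m and z of socket_l in the frame of block_l below 0.009 m and horizontal distance between socket_xl and block_xl below 0.012 m and z of socket_xl in the frame of block_xl below 0.009 m and distance of each of bolt, tin from where it was at the start of the episode below 0.02 m); the robot touches nothing.
It fails at once if the bolt is pushed more than 20 mm from its place or tipped (distance of bolt from where it was at the start of the episode above 0.02 m or angle between bolt's own z axis and vertical above 0.3 rad).
It fails at once if the tin is pushed more than 20 mm from its place or tipped (distance of tin from where it was at the start of the episode above 0.02 m or angle between tin's own z axis and vertical above 0.3 rad).
It also fails if it takes over 102 s, if anything falls off the work surface, if the arm or the gripper's body presses on something with over 40 N, if the wrist force passes 120 N, or if a joint passes its speed limit or range.

ROBOT

A 7-joint arm with a two-finger parallel gripper is mounted at the origin on the work surface. World frame = base frame: x ahead of the robot, y to its left, z up, the work surface at z = 0. Lengths are in m, angles in rad, forces in N, time in s.
With the tool pointing down it reaches from about 0.35 to 0.9 m from the base axis. Payload 7.2 kg.
Tool frame: the origin (TCP) lies midway between the tips of the shut fingers; the grasp point (between the pads) lies 19 mm behind it; z points along the fingers, x is the direction in which the jaws open and shut, and the axes are right-handed (so a half turn about z gives the same grasp; the last joint's range is limited). The gripper opens to 88 mm and grips with 3 to 60 N. Pads are 20 mm wide; open, the fingers measure 115 mm over their backs; the gripper's body (75 mm by 178 mm) begins 61 mm behind the grasp point.
Start: joints at [-1.342, 0.411, -0.013, 1.596, 0.006, 1.134, -0.082], TCP at [0.183, 0.598, 0.223] pointing down, gripper open.
Joint ranges: [-2.95, 2.95], [-0.29, 1.99], [-1.47, 1.44], [0.14, 2.54], [-1.03, 4.17], [0.13, 1.85], [-2.86, 2.86]. Speed limits (rad/s): [2.39, 2.39, 3.01, 3.01, 3.14, 3.14, 3.14].

INTERFACE

Orientations are given as [roll, pitch, yaw] about the fixed x, y, z axes, in that order (R = Rz(yaw) Ry(pitch) Rx(roll)).
In Python, from station import ctrl, cams, order gives the robot as it stands. The module is installed in compiled form; this text tells all that it offers.
- The arm moves only by the shell command python3 -m creep 'ROWS' [FORCE]. ROWS is JSON, a list that holds one entry, the list of rows, each a list of 7 numbers: the shift along the tool's x, y, z in m, then the turn, a rotation vector about the tool's x, y, z in degrees, then the opening in per cent of the stroke, from 0 (shut) to 100 (fully open). In form: [[[x, y, z, ax, ay, az, fingers], ...]]. A call has 1 to 8 rows; each row is the pose to reach, as a shift and turn from the pose commanded when the call began, along the tool's axes at that moment; what a row does not reach only later rows make up. A row lasts 1/8 s, in which the tool goes at most 62.5 mm and 10.7 degrees, less where a joint would pass 70% of its speed; a pose out of reach is approached as far as the arm can. A call with a gripper value outside its range is refused whole. The fingers move at their own pace and stop on an object; FORCE is the grip in N (left out, the last holds). Time passes only in rows, so rows that repeat a pose let the fingers close. It gives the time, the measured TCP pose, the force and the opening at its end, in the units of the state.
- ctrl.get_obs(): the state, without advancing time (a new reading comes with each control period).
- cams.camera(name): name is "scene" or "top" or "wrist"; returns a dict with "frame" (400x640x3 uint8, red, green, blue), "mtx" (3x3 intrinsics, pixels), "R" (3x3) and "t" (3): a world point X has camera coordinates R X + t; the wrist camera has in their place "T_tool_cam" (4x4, takes a point from camera to tool coordinates, whose origin is the TCP and whose axes are the tool frame's). Camera axes: x right, y down, z forward; pixel columns grow to the right and rows downward; lengths in m; the calibration is good to about 2 mm. A picture is of the moment at which its call begins: read the wrist's pose just before it. There is no depth.
- order.job_done(): hands the job in, once; it reports no verdict.
The state is a dict: "clock": time; "q": joint angles; "dq": joint speeds; "joint_torque": joint torques, N m; "ee_pos": TCP position; "eef_rot": TCP orientation; "force": force on the tool from outside, world axes, zero at the start; "torque": the same for the moment, N m; "gripper_width": finger opening in m.
Only numpy, scipy, OpenCV 4.12 (cv2) and the standard library are available. Lean on these libraries where they do the work, as an engineer would, in place of code of your own. Each camera call takes 0.05 s, during which the arm holds its last target. There are 200 camera calls.

## Working session

There is one attempt and no reset: what is moved stays moved. The work goes in short steps, Python scripts to look and compute and a shell command to move; the robot and the scene stay as the last step left them, time stands still between calls to the robot, and variables do not carry over. Pictures are saved under pics/ and viewed, on a budget of 14 in all, crops included, one or two more only if the job needs it, and the job is handed in when it is done.

```bash
mkdir -p pics; ls
python3 - <<'E'
from station import ctrl,cams
import cv2,numpy as np
o=ctrl.get_obs();print(o)
for n in("top","scene"):
    c=cams.camera(n);cv2.imwrite(f"pics/{n}0.png",c["frame"][:,:,::-1]);print(n,c["mtx"],c["R"],c["t"])
c=cams.camera("wrist");print(c["T_tool_cam"],c["mtx"])
E
```

```text
pics
{'clock': 0.0, 'q': array([-1.34220541,  0.41188151, -0.01271285,  1.59708027,  0.00562502,
        1.13432444, -0.08223222]), 'dq': array([-1.66977233e-04,  1.41015454e-03, -1.24590632e-03, -1.59178408e-03,
       -1.67958359e-04,  1.29918522e-03,  3.33198296e-05]), 'joint_torque': array([-8.11602440e-04, -5.87934673e+01,  6.41196705e-01, -2.91091347e+01,
       -5.39120939e-02,  1.79760304e-02,  1.49580424e-04]), 'ee_pos': array([0.18267629, 0.59714624, 0.22180573]), 'eef_rot': array([3.14145206e+00, 1.65189603e-03, 1.27400924e+00]), 'force': array([-0.58821723, -0.25376913, -0.13776906]), 'torque': array([ 0.03149535,  0.00528015, -0.04681834]), 'gripper_width': 0.08787201307143092}
top [[472.95435206   0.         314.52504406]
 [  0.         472.95435206 199.16585642]
 [  0.           0.           1.        ]] [[ 0.02126854 -0.99944739  0.02554538]
 [-0.99521156 -0.02360276 -0.09485179]
 [ 0.09540231 -0.02340569 -0.99516359]] [-0.02513005  0.48378158  1.15825592]
scene [[514.19678153   0.         316.07634683]
 [  0.         514.19678153 203.29948787]
 [  0.           0.           1.        ]] [[-2.55120902e-01  9.66908812e-01  8.21218701e-04]
 [ 6.79804011e-01  1.79971546e-01 -7.10968881e-01]
 [-6.87589872e-01 -1.80824755e-01 -7.03222992e-01]] [ 0.10983439 -0.30630185  1.77529318]
[[ 9.99999938e-01  2.32404757e-04 -2.62905302e-04  2.25449824e-04]
 [-1.45749369e-04  9.56638956e-01  2.91276306e-01 -8.07582940e-02]
 [ 3.19199453e-04 -2.91276250e-01  9.56638931e-01 -1.62292707e-01]
 [ 0.00000000e+00  0.00000000e+00  0.00000000e+00  1.00000000e+00]] [[285.85110196   0.         320.78163858]
 [  0.         285.85110196 200.19150217]
 [  0.           0.           1.        ]]
```

View pics/top0.png

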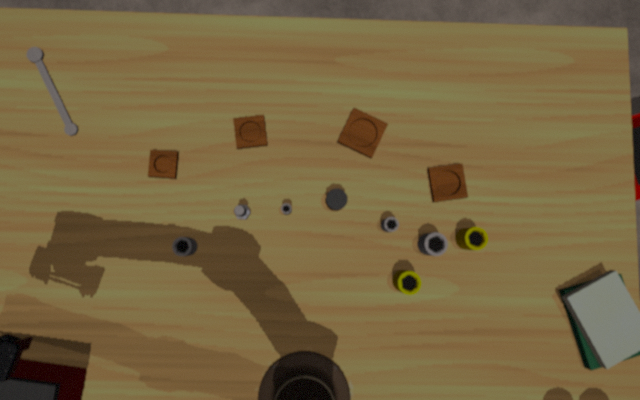

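View pics/scene0.png

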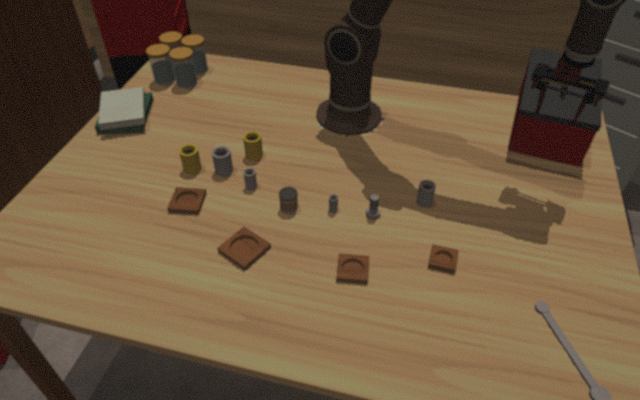

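The top view shows these positions:

| Object | Pixel position |
|---|---|
| block s | (164,164) |
| block m | (250,132) |
| block xl | (362,132) |
| block l | (447,182) |
| socket l | (184,246) |
| bolt | (242,211) |
| socket s | (287,208) |
| tin | (336,199) |
| socket m | (390,223) |
| socket xl | (433,243) |

Two yellow decoys stand at (475,237) and (408,282). The scene view shows the same layout.

```bash
cat > h.py <<'E'
import numpy as np, cv2
from station import ctrl,cams
from scipy.spatial.transform import Rotation as Ro
def ray(K,Rcw,C,uv,z):
    d=Rcw@np.linalg.solve(K,[uv[0],uv[1],1.]); return C+d*(z-C[2])/d[2]
def fixed(n,uv,z):
    c=cams.camera(n) if isinstance(n,str) else n
    return ray(c["mtx"],c["R"].T,-c["R"].T@c["t"],uv,z)
def wrist():
    o=ctrl.get_obs(); c=cams.camera("wrist"); Rt=Ro.from_euler("xyz",o["eef_rot"]).as_matrix(); T=c["T_tool_cam"]
    return c["frame"],c["mtx"],Rt@T[:3,:3],o["ee_pos"]+Rt@T[:3,3]
def go(x,y,z,yaw=None):
    o=ctrl.get_obs(); R=Ro.from_euler("xyz",o["eef_rot"])
    d=R.inv().apply(np.array([x,y,z])-o["ee_pos"])
    r=np.zeros(3)
    if yaw is not None: r=(R.inv()*Ro.from_euler("xyz",[np.pi,0,yaw])).as_rotvec(degrees=True)
    print("shift mm",(d*1000).round(1),"turn deg",r.round(2),"t",o["clock"],"grip",round(o["gripper_width"],4))
E
python3 - <<'E'
from h import *
c=cams.camera("top"); f=c["frame"]
print("cam",-c["R"].T@c["t"])
hsv=cv2.cvtColor(f,cv2.COLOR_RGB2HSV)
for p in [(164,164),(164,152),(200,140),(184,246),(250,132),(287,208),(287,190)]: print(p,f[p[1],p[0]],hsv[p[1],p[0]])
P=dict(block_s=(164,164),block_m=(250,132),block_xl=(362,132),block_l=(447,182))
H=dict(socket_l=(184,246,.066),socket_s=(287,208,.05),socket_m=(390,223,.058),socket_xl=(433,243,.074),bolt=(242,211,.07),tin=(336,199,.06))
f16=f.astype(int)
for n,(u,v) in P.items():
    roi=np.zeros(f.shape[:2],np.uint8); cv2.rectangle(roi,(u-30,v-30),(u+30,v+30),255,-1)
    m=((hsv[...,2]<120)&(f16[...,0]>f16[...,1]*1.45)).astype(np.uint8)*255&roi
    cs=max(cv2.findContours(m,0,2)[0],key=cv2.contourArea); r=cv2.minAreaRect(cs)
    print(n,r,"m",fixed(c,r[0],.016).round(3))
for n,(u,v,h) in H.items():
    roi=np.zeros(f.shape[:2],np.uint8); cv2.rectangle(roi,(u-17,v-17),(u+17,v+17),255,-1)
    m=(hsv[...,1]<75).astype(np.uint8)*255&roi
    cs=max(cv2.findContours(m,0,2)[0],key=cv2.contourArea); r=cv2.minEnclosingCircle(cs);b=cv2.boundingRect(cs)
    print(n,r,b,"m",fixed(c,(b[0]+b[2]/2,b[1]+b[3]/2),h/2).round(3))
a=cv2.resize(f[110:300,140:500],None,fx=2.2,fy=2.2,interpolation=2)
cv2.imwrite("pics/crop.png",a[:,:,::-1])
E
```

```text
cam [0.3714992  0.01341221 1.19918362]
(164, 164) [100  59  28] [ 13 184 100]
(164, 152) [89 51 21] [ 13 195  89]
(200, 140) [130 116  72] [ 23 114 130]
(184, 246) [ 9 11  9] [60 46 11]
(250, 132) [90 53 17] [ 15 207  90]
(287, 208) [19 14 12] [ 9 94 19]
(287, 190) [133 123  79] [ 24 104 133]
block_s ((162.688720703125, 163.48056030273438), (28.007850646972656, 26.573150634765625), 3.5763344764709473) m [0.566 0.369 0.016]
block_m ((250.10960388183594, 131.5410919189453), (29.992191314697266, 30.463272094726562), 83.9909896850586) m [0.654 0.153 0.016]
block_xl ((362.239990234375, 132.67999267578125), (38.20342254638672, 37.8896369934082), 25.559965133666992) m [ 0.658 -0.133  0.016]
block_l ((447.01348876953125, 181.91893005371094), (34.25978088378906, 34.57170486450195), 81.02737426757812) m [ 0.537 -0.35   0.016]
socket_l ((183.9545440673828, 245.86363220214844), 12.099040031433105) (172, 237, 25, 19) m [0.36  0.3   0.033]
socket_s ((285.78570556640625, 208.35714721679688), 5.647026062011719) (281, 203, 11, 12) m [0.458 0.055 0.025]
socket_m ((389.7980651855469, 224.46153259277344), 8.563436508178711) (382, 217, 17, 15) m [ 0.425 -0.204  0.029]
socket_xl ((432.5862121582031, 244.0), 14.722779273986816) (418, 232, 30, 24) m [ 0.379 -0.308  0.037]
bolt ((241.8228302001953, 211.44488525390625), 8.196090698242188) (234, 205, 17, 15) m [0.446 0.162 0.035]
tin ((336.1564025878906, 198.63656616210938), 10.427847862243652) (326, 189, 21, 21) m [ 0.484 -0.069  0.03 ]
```

```bash
python3 -c "
from h import *
go(.36,.30,.2,0)"
```

```text
shift mm [-232.5  256.5   22.4] turn deg [4.0e-02 4.0e-02 7.3e+01] t 0.2 grip 0.0877
```

View pics/crop.png

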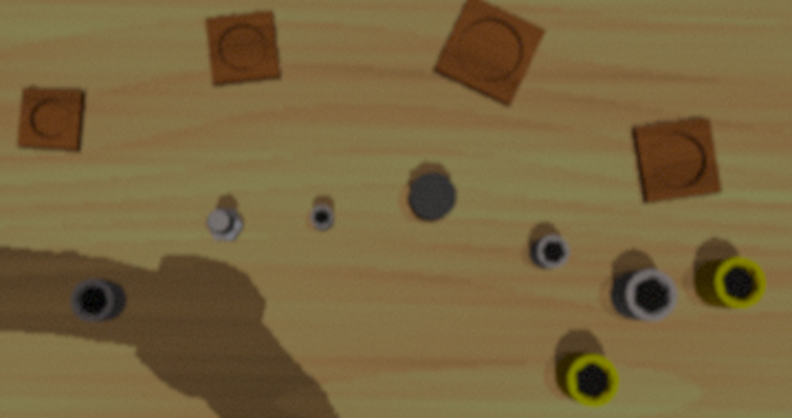

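The crop confirms the layout. Socket l stands in the arm's shadow at crop pixel (95,300), and the four sizes match their blocks.

```bash
python3 -m creep '[[[-0.232,0.257,0.022,0,0,73,100],[-0.232,0.257,0.022,0,0,73,100],[-0.232,0.257,0.022,0,0,73,100],[-0.232,0.257,0.022,0,0,73,100],[-0.232,0.257,0.022,0,0,73,100],[-0.232,0.257,0.022,0,0,73,100],[-0.232,0.257,0.022,0,0,73,100],[-0.232,0.257,0.022,0,0,73,100]]]' 30
python3 - <<'E'
from h import *
f,K,R,C=wrist(); cv2.imwrite("pics/w1.png",f[:,:,::-1]); print(ctrl.get_obs()["ee_pos"],ctrl.get_obs()["eef_rot"])
E
```

```text
clock: 1.2
ee_pos: [0.3608, 0.3005, 0.2007]
eef_rot: [-3.141, -0.0, 0.0]
force: [-0.4, 0.4, 0.1]
gripper_width: 0.088
[0.36052629 0.30088348 0.20065786] [-3.14147408e+00  3.24818796e-05  3.60141289e-03]
```

View pics/w1.png

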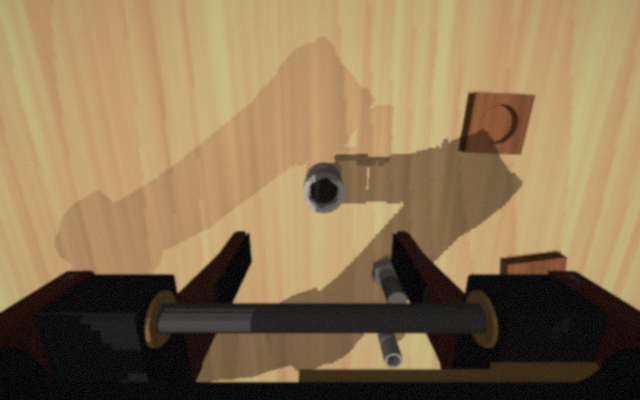

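The wrist view shows socket l's mouth at (322,188), midway between the fingers. Block s is at (498,123).

```bash
cat >> h.py <<'E'
def look(x,y,h,name,kind="sock",save=None):
    """refine: socket mouth (dark blob) or block (brown mask, top plane) near expected world point"""
    f,K,R,C=wrist(); p=K@(R.T@(np.array([x,y,h])-C)); u,v=(p[:2]/p[2]); s=K[0,0]/p[2]
    hsv=cv2.cvtColor(f,cv2.COLOR_RGB2HSV); fi=f.astype(int)
    m=(hsv[...,2]<50) if kind=="sock" else (fi[...,0]>fi[...,1]*1.45)&(hsv[...,1]>130)
    m=cv2.morphologyEx(m.astype(np.uint8)*255,cv2.MORPH_OPEN,np.ones((3,3)))
    rad=int(s*(.045 if kind=="sock" else .09)); roi=np.zeros_like(m); cv2.circle(roi,(int(u),int(v)),rad,255,-1)
    cs=[k for k in cv2.findContours(m&roi,0,2)[0] if cv2.contourArea(k)>15]
    for k in sorted(cs,key=cv2.contourArea)[-3:]:
        (cu,cv_),wh,a=cv2.minAreaRect(k); print(name,kind,"exp",(int(u),int(v)),"px",(round(cu,1),round(cv_,1)),"size mm",(np.array(wh)/s*1000).round(1),"->",ray(K,R,C,(cu,cv_),h).round(4))
    if save: cv2.imwrite(save,f[:,:,::-1])
E
python3 - <<'E'
from h import *
look(.36,.30,.066,"l"); look(.566,.369,.018,"s","block")
f,K,R,C=wrist(); print(ray(K,R,C,(322.5,188.5),.066))
E
```

```text
l sock exp (320, 192) px (324.0, 190.5) size mm [26.9 25.8] -> [0.3635 0.3019 0.066 ]
s block exp (497, 125) px (497.2, 124.2) size mm [80.3 69.2] -> [0.5655 0.3702 0.018 ]
[0.36168358 0.3043542  0.066     ]
```

```bash
python3 -m creep '[[[0.002,-0.0025,0.06,0,0,0,100],[0.002,-0.0025,0.12,0,0,0,100],[0.002,-0.0025,0.172,0,0,0,100],[0.002,-0.0025,0.172,0,0,0,100],[0.002,-0.0025,0.172,0,0,0,30],[0.002,-0.0025,0.172,0,0,0,30],[0.002,-0.0025,0.172,0,0,0,30],[0.002,-0.0025,0.172,0,0,0,30]]]' 30
python3 -c "
from h import *
go(.537,-.35,.18,0)"
```

```text
clock: 2.4
ee_pos: [0.3631, 0.3037, 0.0296]
eef_rot: [-3.14, -0.001, 0.0]
force: [-0.5, -0.7, 0.2]
gripper_width: 0.0516
shift mm [ 174.   653.5 -151.2] turn deg [-0.09 -0.06  0.01] t 2.4 grip 0.0516
```

```bash
python3 -m creep '[[[0,0,0,0,0,0,20],[0,0,0,0,0,0,20],[0,0,0,0,0,0,20],[0,0,0,0,0,0,20],[0,0,-0.05,0,0,0,20],[0,0,-0.1,0,0,0,20],[0,0,-0.15,0,0,0,20],[0,0,-0.15,0,0,0,20]]]' 30
python3 -c "
from h import *
go(.537,-.35,.18,0)"
```

```text
clock: 3.4
ee_pos: [0.364, 0.3044, 0.1815]
eef_rot: [-3.137, -0.004, -0.0]
force: [-0.2, 0.2, -5.4]
gripper_width: 0.0454
shift mm [173.1 654.4  -1.1] turn deg [-0.28 -0.2  -0.  ] t 3.4 grip 0.0454
```

```bash
python3 -m creep '[[[0.013,0.05,0,0,0,0,20],[0.029,0.11,0,0,0,0,20],[0.045,0.17,0,0,0,0,20],[0.061,0.23,0,0,0,0,20],[0.077,0.29,0,0,0,0,20],[0.093,0.35,0,0,0,0,20],[0.109,0.41,0,0,0,0,20],[0.125,0.47,0,0,0,0,20]]]'
python3 -m creep '[[[0.015,0.06,0,0,0,0,20],[0.031,0.115,0,0,0,0,20],[0.042,0.16,0,0,0,0,20],[0.048,0.184,0,0,0,0,20],[0.048,0.184,0,0,0,0,20],[0.048,0.184,0,0,0,0,20]]]'
python3 - <<'E'
from h import *
look(.537,-.35,.018,"l","block","pics/w2.png")
go(.537,-.35,.036,0)
E
```

```text
clock: 4.4
ee_pos: [0.4868, -0.1682, 0.1767]
eef_rot: [-3.141, 0.003, 0.001]
force: [1.3, 0.6, -4.5]
gripper_width: 0.0455
clock: 5.15
ee_pos: [0.5348, -0.3496, 0.1766]
eef_rot: [-3.14, 0.003, 0.0]
force: [1.1, 0.4, -4.9]
gripper_width: 0.0458
l block exp (323, 186) px (324.3, 187.5) size mm [84.9 89.2] -> [ 0.5379 -0.3512  0.018 ]
shift mm [  2.1   1.  141.1] turn deg [-0.1   0.12  0.04] t 5.2 grip 0.0456
```

View pics/w2.png

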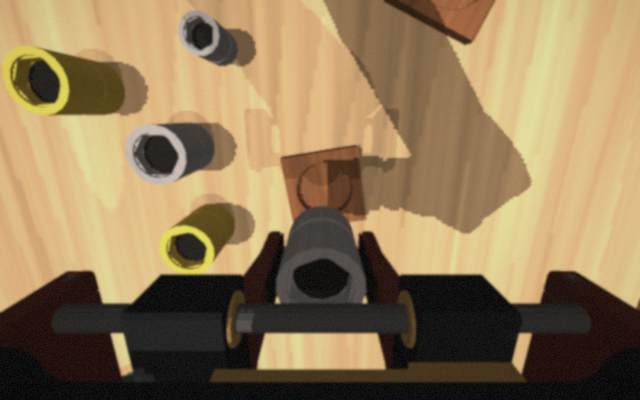

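The view shows socket l held upright above block l, whose well is at about (325,188). The block measures within 1–2 mm of the estimate, so I lower the socket.

```bash
python3 -m creep '[[[0.003,0.002,0.05,0,0,0,20],[0.003,0.002,0.1,0,0,0,20],[0.003,0.002,0.125,0,0,0,20],[0.003,0.002,0.135,0,0,0,20],[0.003,0.002,0.138,0,0,0,20],[0.003,0.002,0.138,0,0,0,20]]]'
```

```text
clock: 5.95
ee_pos: [0.5394, -0.353, 0.0417]
eef_rot: [3.141, -0.001, 0.0]
force: [-0.7, 0.3, -4.5]
gripper_width: 0.0457
```

```bash
python3 -m creep '[[[0,0,0.003,0,0,0,20],[0,0,0.005,0,0,0,20],[0,0,0.006,0,0,0,20],[0,0,0.006,0,0,0,20]]]'
```

```text
clock: 6.45
ee_pos: [0.5389, -0.353, 0.0354]
eef_rot: [-3.141, -0.001, -0.0]
force: [-1.9, 1.9, 5.1]
gripper_width: 0.0458
```

Contact on the well floor is at the expected height. I release and rise.

```bash
python3 -m creep '[[[0,0,0,0,0,0,100],[0,0,0,0,0,0,100],[0,0,0,0,0,0,100],[0,0,-0.03,0,0,0,100],[0,0,-0.09,0,0,0,100],[0,0,-0.15,0,0,0,100],[-0.06,-0.016,-0.165,0,0,0,100],[-0.11,-0.03,-0.165,0,0,0,100]]]'
python3 -m creep '[[[-0.05,-0.015,0,0,0,0,100],[-0.05,-0.015,0,0,0,0,100],[-0.05,-0.015,0,0,0,0,100]]]'
python3 - <<'E'
from h import *
look(.379,-.308,.074,"xl","sock","pics/w3.png")
look(.425,-.204,.058,"m","sock")
look(.538,-.351,.072,"l placed","sock")
go(.379,-.308,.035,0)
E
```

```text
clock: 7.45
ee_pos: [0.4277, -0.3234, 0.201]
eef_rot: [3.14, -0.003, -0.0]
force: [-0.2, -0.4, 0.0]
gripper_width: 0.088
clock: 7.82
ee_pos: [0.3796, -0.308, 0.2002]
eef_rot: [3.141, -0.002, 0.0]
force: [0.4, 0.0, 0.5]
gripper_width: 0.0876
xl sock exp (320, 193) px (322.5, 189.5) size mm [32.5 34.6] -> [ 0.3812 -0.3037  0.074 ]
m sock exp (366, 88) px (368.0, 86.5) size mm [22.9 19.9] -> [ 0.4264 -0.2024  0.058 ]
l placed sock exp (465, 230) px (462.0, 233.5) size mm [19.4 27.2] -> [ 0.5349 -0.3543  0.072 ]
shift mm [ -0.7  -0.3 164.6] turn deg [0.05 0.01 0.04] t 7.975 grip 0.0876
```

View pics/w3.png

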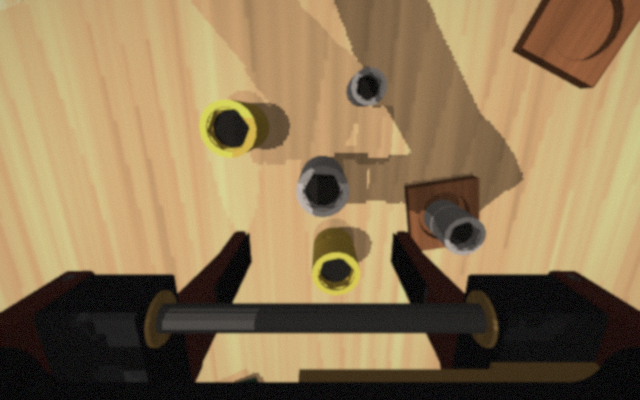

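Socket l stands in its block, with its mouth at (462,234). The xl socket's mouth is at (322,188), with clear room for the fingers on both sides.

```bash
python3 -m creep '[[[0.001,-0.003,0.06,0,0,0,100],[0.001,-0.003,0.12,0,0,0,100],[0.001,-0.003,0.155,0,0,0,100],[0.001,-0.003,0.165,0,0,0,100],[0.001,-0.003,0.165,0,0,0,100],[0.001,-0.003,0.165,0,0,0,40],[0.001,-0.003,0.165,0,0,0,40],[0.001,-0.003,0.165,0,0,0,40]]]' 40
python3 -m creep '[[[0,0,0,0,0,0,30],[0,0,0,0,0,0,30],[0,0,0,0,0,0,30],[0,0,0,0,0,0,30],[0,0,-0.03,0,0,0,30],[0,0,-0.08,0,0,0,30],[0,0,-0.135,0,0,0,30],[0,0,-0.135,0,0,0,30]]]'
python3 -c "
from h import *
go(.658,-.133,.17,0)"
```

```text
clock: 8.98
ee_pos: [0.3803, -0.3049, 0.0354]
eef_rot: [3.141, -0.002, 0.0]
force: [0.2, -0.5, 0.3]
gripper_width: 0.0615
clock: 9.98
ee_pos: [0.3808, -0.3059, 0.1722]
eef_rot: [3.14, -0.005, -0.0]
force: [1.6, 0.4, -6.8]
gripper_width: 0.0555
shift mm [ 277.1 -172.9    3.3] turn deg [ 0.1  -0.28 -0.01] t 9.975 grip 0.0555
```

```bash
python3 -m creep '[[[0.04,-0.025,0,0,0,0,30],[0.09,-0.055,0,0,0,0,30],[0.14,-0.086,0,0,0,0,30],[0.19,-0.118,0,0,0,0,30],[0.235,-0.146,0,0,0,0,30],[0.277,-0.172,0,0,0,0,30],[0.277,-0.172,0,0,0,0,30],[0.277,-0.172,0,0,0,0,30]]]'
python3 - <<'E'
from h import *
look(.658,-.133,.018,"xl","block","pics/w4.png")
go(.658,-.133,.041,0)
E
```

```text
clock: 10.98
ee_pos: [0.6548, -0.133, 0.1667]
eef_rot: [3.142, 0.005, -0.0]
force: [0.7, -1.5, -6.1]
gripper_width: 0.0556
xl block exp (324, 188) px (267.5, 235.0) size mm [4.5 5.6] -> [ 0.5906 -0.1903  0.018 ]
xl block exp (324, 188) px (329.9, 187.3) size mm [98.5 96. ] -> [ 0.6638 -0.1321  0.018 ]
shift mm [  3.7  -0.8 126.5] turn deg [ 0.01  0.22 -0.09] t 11.025 grip 0.0557
```

View pics/w4.png

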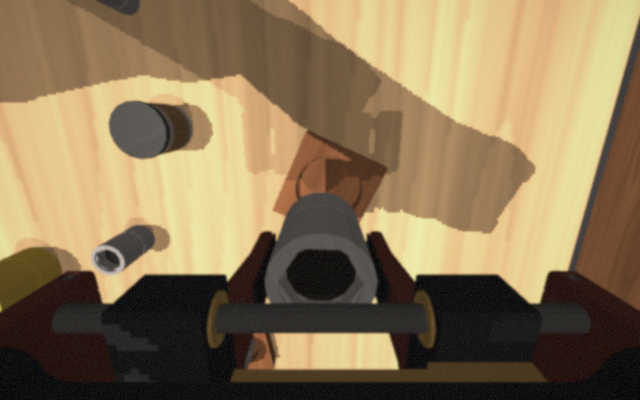

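The tin is at (140,130). The xl block's right and left corners, at (387,167) and (274,211), put its centre near (330,188). That is x = 0.664, against 0.658 from the top view, so I aim at 0.662 and pause before the socket enters the well.

```bash
python3 -m creep '[[[0.007,0,0.05,0,0,0,30],[0.007,0,0.09,0,0,0,30],[0.007,0,0.1,0,0,0,30],[0.007,0,0.1,0,0,0,30],[0.007,0,0.1,0,0,0,30]]]'
python3 - <<'E'
from h import *
look(.661,-.133,.018,"xl","block","pics/w5.png")
c=cams.camera("top"); a=cv2.resize(c["frame"][90:180,310:420],None,fx=5,fy=5,interpolation=2)
w=cv2.imread("pics/w5.png")
cv2.imwrite("pics/t5.png",np.hstack([cv2.resize(w[60:340,160:500],(546,450)),a[:,:250,::-1]]))
go(.661,-.133,.041,0)
E
```

```text
clock: 11.65
ee_pos: [0.6647, -0.1337, 0.0717]
eef_rot: [3.141, -0.003, -0.001]
force: [-0.3, -0.1, -6.1]
gripper_width: 0.0555
xl block exp (316, 216) px (245.0, 287.5) size mm [5.6 6.4] -> [ 0.5984 -0.1983  0.018 ]
xl block exp (316, 216) px (382.8, 257.2) size mm [7.3 5.2] -> [ 0.7164 -0.1693  0.018 ]
xl block exp (316, 216) px (318.7, 215.6) size mm [100.5  95.8] -> [ 0.6626 -0.1319  0.018 ]
shift mm [-3.8 -0.3 30.5] turn deg [ 0.01 -0.16 -0.01] t 11.75 grip 0.0556
```

View pics/t5.png

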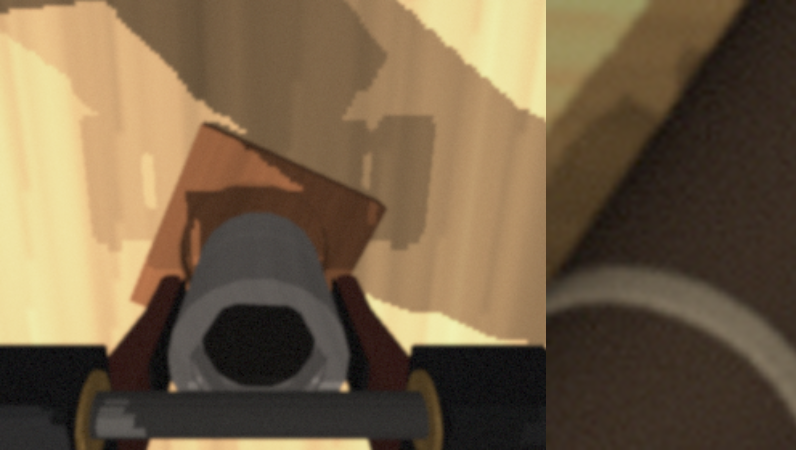

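The top view is blocked by the arm. From close by, the block centre reads x = 0.6626, and the socket is 2 mm past it.

```bash
python3 -m creep '[[[-0.003,-0.001,0.008,0,0,0,30],[-0.003,-0.001,0.016,0,0,0,30],[-0.003,-0.001,0.024,0,0,0,30],[-0.003,-0.001,0.027,0,0,0,30],[-0.003,-0.001,0.029,0,0,0,30],[-0.003,-0.001,0.031,0,0,0,30],[-0.003,-0.001,0.031,0,0,0,30]]]'
```

```text
clock: 12.62
ee_pos: [0.6603, -0.1317, 0.0414]
eef_rot: [-3.14, 0.0, -0.0]
force: [-10.0, 4.2, 17.4]
gripper_width: 0.0556
```

```bash
python3 -m creep '[[[0,0,-0.001,0,0,0,100],[0,0,-0.001,0,0,0,100],[0,0,-0.001,0,0,0,100],[0,0,-0.03,0,0,0,100],[0,0,-0.09,0,0,0,100],[0,0,-0.15,0,0,0,100],[-0.055,0.017,-0.159,0,0,0,100],[-0.11,0.034,-0.159,0,0,0,100]]]'
python3 -m creep '[[[-0.06,0.018,0,0,0,0,100],[-0.12,0.036,0,0,0,0,100],[-0.125,0.038,0,0,0,0,100],[-0.125,0.038,0,0,0,0,100]]]' 25
python3 - <<'E'
from h import *
look(.4264,-.2024,.058,"m","sock","pics/w6.png")
go(.4264,-.2024,.027,0)
E
```

```text
clock: 13.62
ee_pos: [0.5503, -0.1668, 0.1987]
eef_rot: [3.141, -0.003, 0.0]
force: [-0.1, -0.4, 0.2]
gripper_width: 0.0879
clock: 14.12
ee_pos: [0.4264, -0.2038, 0.1982]
eef_rot: [-3.141, -0.002, -0.0]
force: [-0.2, 0.7, -0.6]
gripper_width: 0.088
m sock exp (320, 188) px (322.0, 187.0) size mm [19.7 19.7] -> [ 0.4275 -0.2003  0.058 ]
shift mm [ -0.9  -1.1 171. ] turn deg [ 0.01 -0.08  0.05] t 14.175 grip 0.0881
```

View pics/w6.png

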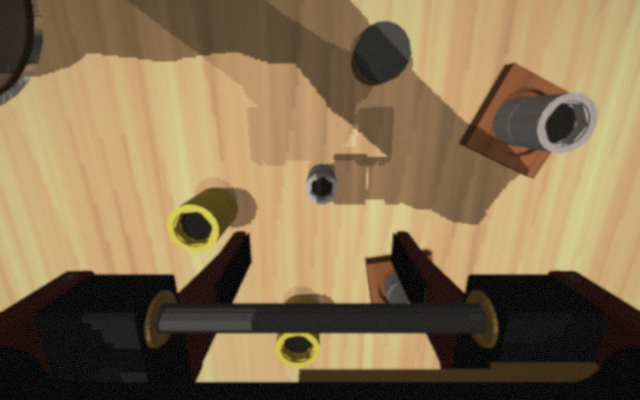

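Socket xl stands in its well, with its mouth at (566,123). Socket m's mouth is at (322,187), with nothing in the way.

```bash
python3 -m creep '[[[0,-0.003,0.06,0,0,0,100],[0,-0.003,0.12,0,0,0,100],[0,-0.003,0.16,0,0,0,80],[0,-0.003,0.171,0,0,0,60],[0,-0.003,0.171,0,0,0,60],[0,-0.003,0.171,0,0,0,10],[0,-0.003,0.171,0,0,0,10],[0,-0.003,0.171,0,0,0,10]]]' 25
python3 -m creep '[[[0,0,0,0,0,0,10],[0,0,0,0,0,0,10],[0,0,0,0,0,0,10],[0,0,0,0,0,0,10],[0,0,-0.03,0,0,0,10],[0,0,-0.08,0,0,0,10],[0,0,-0.14,0,0,0,10],[0,0,-0.14,0,0,0,10]]]'
python3 -c "
from h import *
go(.653,.153,.17,0)"
```

```text
clock: 15.18
ee_pos: [0.4269, -0.2009, 0.0277]
eef_rot: [3.141, -0.003, 0.0]
force: [1.0, 0.1, 6.6]
gripper_width: 0.0356
clock: 16.18
ee_pos: [0.4278, -0.2016, 0.1701]
eef_rot: [3.141, -0.007, 0.0]
force: [0.9, 0.1, -3.5]
gripper_width: 0.0353
shift mm [ 225.2 -354.6    1.7] turn deg [ 0.01 -0.43  0.  ] t 16.175 grip 0.0353
```

```bash
python3 -m creep '[[[0.025,-0.04,0,0,0,0,10],[0.058,-0.09,0,0,0,0,10],[0.09,-0.14,0,0,0,0,10],[0.122,-0.19,0,0,0,0,10],[0.154,-0.24,0,0,0,0,10],[0.185,-0.29,0,0,0,0,10],[0.21,-0.33,0,0,0,0,10],[0.225,-0.355,0,0,0,0,10]]]'
python3 -m creep '[[[0,0,0.06,0,0,0,10],[0,0,0.09,0,0,0,10],[0,0,0.09,0,0,0,10],[0,0,0.09,0,0,0,10]]]'
python3 - <<'E'
from h import *
look(.653,.153,.018,"m","block","pics/w7.png")
go(.653,.153,.033,0)
E
```

```text
clock: 17.18
ee_pos: [0.6502, 0.1572, 0.1637]
eef_rot: [-3.141, 0.003, 0.003]
force: [0.4, 0.0, -2.9]
gripper_width: 0.036
clock: 17.68
ee_pos: [0.6511, 0.1538, 0.077]
eef_rot: [3.142, -0.0, -0.001]
force: [0.2, 0.5, -2.2]
gripper_width: 0.0353
m block exp (323, 216) px (374.5, 282.0) size mm [ 9.9 12.4] -> [0.6982 0.091  0.018 ]
m block exp (323, 216) px (269.8, 265.8) size mm [13.6 12.3] -> [0.6062 0.1072 0.018 ]
m block exp (323, 216) px (326.0, 210.7) size mm [74.7 81. ] -> [0.6548 0.1578 0.018 ]
shift mm [ 1.3  1.  44.8] turn deg [-0.03 -0.1  -0.02] t 17.725 grip 0.0361
```

View pics/w7.png

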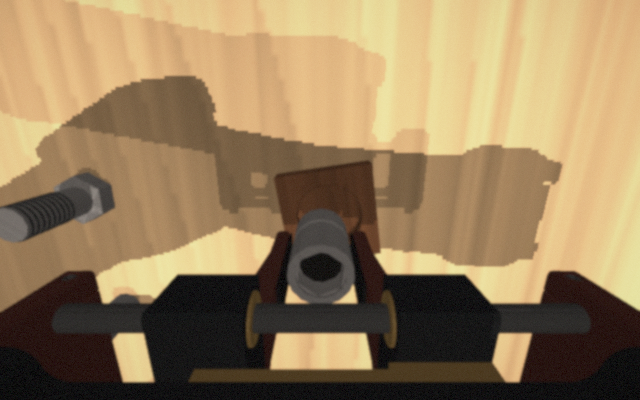

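Socket m is held over block m. The well's edges at 297 and 362 put its centre at about (329,216), roughly x = 0.656, against 0.654 from the top view. The socket needs to move 5 mm in +x.

```bash
python3 -m creep '[[[0.005,0.001,0.01,0,0,0,10],[0.005,0.001,0.02,0,0,0,10],[0.005,0.001,0.03,0,0,0,10],[0.004,0.001,0.037,0,0,0,10],[0.004,0.001,0.041,0,0,0,10],[0.004,0.001,0.044,0,0,0,10],[0.004,0.001,0.044,0,0,0,10]]]'
```

```text
clock: 18.6
ee_pos: [0.6546, 0.1531, 0.0338]
eef_rot: [-3.141, 0.0, -0.0]
force: [-4.3, 0.3, 5.4]
gripper_width: 0.0356
```

Contact is at the right height. I release and go to socket s at (0.458, 0.055).

```bash
python3 -m creep '[[[0,0,0,0,0,0,80],[0,0,0,0,0,0,80],[0,0,0,0,0,0,80],[0,0,-0.03,0,0,0,80],[0,0,-0.09,0,0,0,80],[0,0,-0.15,0,0,0,80],[-0.05,0.025,-0.166,0,0,0,80],[-0.1,0.05,-0.166,0,0,0,80]]]'
python3 -m creep '[[[-0.05,0.025,0,0,0,0,70],[-0.098,0.049,0,0,0,0,70],[-0.098,0.049,0,0,0,0,70],[-0.098,0.049,0,0,0,0,70]]]' 20
python3 - <<'E'
from h import *
look(.458,.055,.05,"s","sock","pics/w8.png")
look(.655,.153,.064,"m placed","sock")
go(.458,.055,.022,0)
E
```

```text
clock: 19.6
ee_pos: [0.5548, 0.1024, 0.2002]
eef_rot: [-3.141, -0.003, 0.0]
force: [0.5, -0.5, -1.1]
gripper_width: 0.0701
clock: 20.1
ee_pos: [0.4575, 0.0548, 0.1993]
eef_rot: [-3.14, -0.002, 0.0]
force: [0.1, -0.5, 0.2]
gripper_width: 0.0617
s sock exp (321, 187) px (323.5, 187.0) size mm [11.2 12.4] -> [0.4604 0.0561 0.05  ]
m placed sock exp (522, 94) px (516.5, 95.5) size mm [18.6 12.7] -> [0.6492 0.152  0.064 ]
shift mm [-1.000e-01 -3.000e-01  1.769e+02] turn deg [ 0.02 -0.06  0.03] t 20.2 grip 0.0613
```

View pics/w8.png

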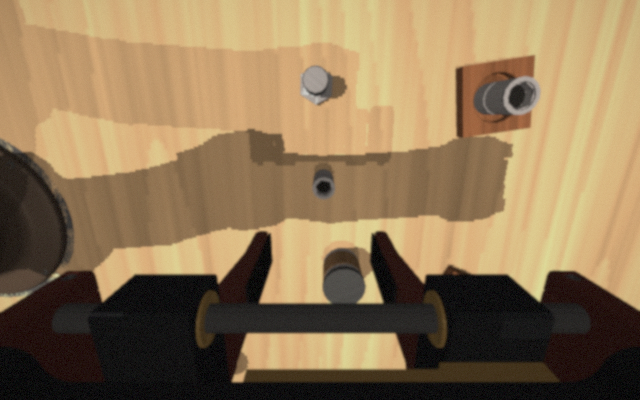

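Socket m stands in its well, with its mouth at (519,95). Socket s's mouth is at (323,187). The bolt at (315,85) and the tin at (343,285) are clear of the jaw line.

```bash
python3 -m creep '[[[0.002,-0.001,0.06,0,0,0,70],[0.002,-0.001,0.12,0,0,0,70],[0.002,-0.001,0.165,0,0,0,70],[0.002,-0.001,0.177,0,0,0,70],[0.002,-0.001,0.177,0,0,0,70],[0.002,-0.001,0.177,0,0,0,5],[0.002,-0.001,0.177,0,0,0,5],[0.002,-0.001,0.177,0,0,0,5]]]' 20
python3 -m creep '[[[0,0,0,0,0,0,5],[0,0,0,0,0,0,5],[0,0,0,0,0,0,5],[0,0,0,0,0,0,5],[0,0,-0.03,0,0,0,5],[0,0,-0.08,0,0,0,5],[0,0,-0.14,0,0,0,5],[0,0,-0.14,0,0,0,5]]]'
python3 -c "
from h import *
go(.566,.369,.165,0)"
```

```text
clock: 21.2
ee_pos: [0.4593, 0.0556, 0.0225]
eef_rot: [-3.141, -0.002, 0.0]
force: [0.6, 0.3, 1.2]
gripper_width: 0.035
clock: 22.2
ee_pos: [0.4609, 0.0555, 0.165]
eef_rot: [-3.138, -0.006, 0.0]
force: [0.4, 1.3, -2.6]
gripper_width: 0.0259
shift mm [ 105.1 -313.5    1.7] turn deg [-0.19 -0.34  0.  ] t 22.2 grip 0.0259
```

```bash
python3 -m creep '[[[0.015,-0.045,0,0,0,0,5],[0.034,-0.1,0,0,0,0,5],[0.054,-0.16,0,0,0,0,5],[0.074,-0.22,0,0,0,0,5],[0.09,-0.27,0,0,0,0,5],[0.105,-0.314,0,0,0,0,5],[0.105,-0.314,0.04,0,0,0,5],[0.105,-0.314,0.08,0,0,0,5]]]'
python3 -m creep '[[[0,0,0,0,0,0,5],[0,0,0,0,0,0,5],[0,0,0,0,0,0,5]]]'
python3 - <<'E'
from h import *
look(.566,.369,.018,"s","block","pics/w9.png")
go(.566,.369,.0285,0)
E
```

```text
clock: 23.2
ee_pos: [0.5628, 0.3693, 0.0785]
eef_rot: [3.14, 0.002, 0.001]
force: [0.1, 0.1, -1.4]
gripper_width: 0.0259
clock: 23.58
ee_pos: [0.5647, 0.3694, 0.0834]
eef_rot: [-3.14, -0.002, -0.0]
force: [0.1, 0.2, -1.4]
gripper_width: 0.0256
s block exp (322, 213) px (281.3, 265.2) size mm [14.7 16.4] -> [0.529 0.32  0.018]
s block exp (322, 213) px (360.4, 271.3) size mm [26.7 14.2] -> [0.6    0.3137 0.018 ]
s block exp (322, 213) px (324.9, 206.9) size mm [67.4 60.8] -> [0.5678 0.3748 0.018 ]
shift mm [ 1.3  0.6 54.9] turn deg [-0.1  -0.11 -0.02] t 23.625 grip 0.0252
```

View pics/w9.png

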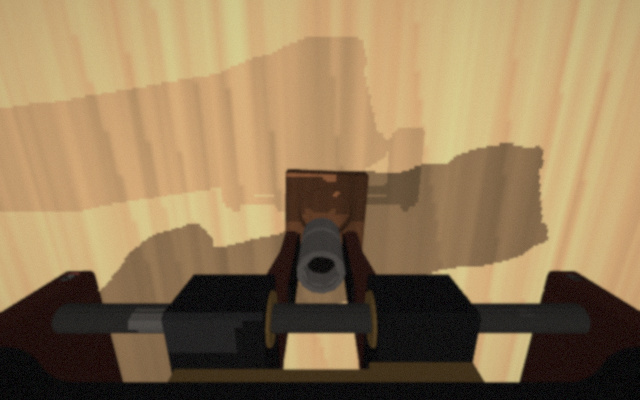

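Block s spans columns 286 to 367, so its centre is at about x = 0.567. The near edge is hidden, so I keep y = 0.370 from the earlier views.

```bash
python3 -m creep '[[[0.002,0,0.015,0,0,0,5],[0.002,0,0.03,0,0,0,5],[0.002,0,0.042,0,0,0,5],[0.002,0,0.049,0,0,0,5],[0.002,0,0.053,0,0,0,5],[0.002,0,0.055,0,0,0,5],[0.002,0,0.055,0,0,0,5]]]'
```

```text
clock: 24.5
ee_pos: [0.5657, 0.369, 0.0282]
eef_rot: [-3.141, 0.0, -0.0]
force: [-5.0, -3.1, 10.2]
gripper_width: 0.0253
```

```bash
python3 -m creep '[[[0,0,0,0,0,0,60],[0,0,0,0,0,0,60],[0,0,0,0,0,0,60],[0,0,-0.03,0,0,0,60],[0,0,-0.09,0,0,0,60],[0,0,-0.15,0,0,0,60],[0,0,-0.18,0,0,0,60],[0,0,-0.18,0,0,0,60]]]'
python3 -m creep '[[[-0.06,0,0,0,0,0,60],[-0.12,0,0,0,0,0,60],[-0.12,0,0,0,0,0,60],[-0.12,0,0,0,0,0,60]]]'
python3 - <<'E'
from h import *
look(.566,.369,.056,"s placed","sock","pics/w10.png")
look(.566,.369,.018,"s","block")
c=cams.camera("top")
t=cv2.resize(c["frame"][100:260,140:500],(800,356),interpolation=2)
w=cv2.imread("pics/w10.png")[0:240]
cv2.imwrite("pics/f.png",np.vstack([t[:,:,::-1],np.hstack([w,np.zeros((240,160,3),np.uint8)])]))
print(ctrl.get_obs()["clock"],ctrl.get_obs()["force"])
for n,(u,v,h) in dict(bolt=(242,211,.07),tin=(336,199,.06)).items():
    f=c["frame"];m=(cv2.cvtColor(f,cv2.COLOR_RGB2HSV)[...,1]<75).astype(np.uint8)*255
    roi=np.zeros_like(m);cv2.rectangle(roi,(u-17,v-17),(u+17,v+17),255,-1)
    b=cv2.boundingRect(max(cv2.findContours(m&roi,0,2)[0],key=cv2.contourArea));print(n,b)
E
```

```text
clock: 25.5
ee_pos: [0.5671, 0.3697, 0.2095]
eef_rot: [-3.138, -0.004, -0.0]
force: [0.3, -0.3, 0.2]
gripper_width: 0.0527
clock: 26.0
ee_pos: [0.4456, 0.3693, 0.2061]
eef_rot: [3.141, 0.0, 0.001]
force: [0.4, -0.5, -0.3]
gripper_width: 0.0524
s placed sock exp (427, 188) px (425.5, 187.5) size mm [12.4 12.4] -> [0.5631 0.3697 0.056 ]
s block exp (416, 180) px (417.0, 178.5) size mm [73.1 66.8] -> [0.5667 0.371  0.018 ]
26.15 [ 0.43402785  0.15227901 -0.58021121]
bolt (234, 205, 17, 15)
tin (326, 189, 21, 21)
```

View pics/f.png

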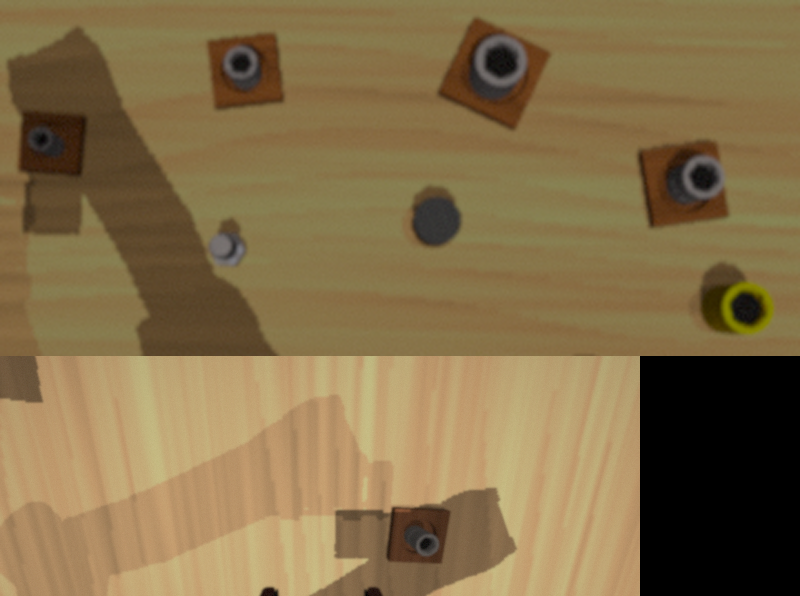

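The final view shows all four sockets upright in their wells. The bolt and tin blobs have the same pixel boxes as at the start. The contact heights were 5.7 to 6.1 mm above the picking heights, which matches the 6 mm well floors.

```bash
python3 -c "
from station import order
print(order.job_done())"
```

```text
the job is handed in; nothing more can be done
None
```

I put all four sockets in their own blocks, in the order l, xl, m, s, and handed the job in at about 26 s on the robot's clock, with no verdict reported.

- **Sockets:** each one touched down 5.7–6.1 mm above the height it was picked at, which matches the 6 mm well floors. The last top and wrist views show all four standing upright in their wells. I judged upright by eye and by those heights, and did not measure the tilt.
- **Bolt and tin:** both have exactly the same pixel boxes in the top view as at the start. The yellow look-alikes were left alone.
- **Robot:** it ended clear of everything, with the gripper open and the measured force close to zero.
- **Checks that disagreed:**
  - The wrist and top views differed by up to 6 mm in x on block xl. I aimed between them and corrected by about 2–3 mm just before lowering the socket in.
  - Socket m's mouth, measured from a slanted wrist view, read about 5 mm off the position where I released it.
  - Socket s's mouth read about 4 mm from its block's centre in x.
  - All of these are within the 9 mm clearance.

I viewed 13 pictures.

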